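# Lower the bench dog in the plane's way

### The arm

A 6-joint arm with a two-finger parallel gripper is mounted at the origin on the work surface. World frame = base frame: x ahead of the robot, y to its left, z up, the work surface at z = 0. Lengths are in m, angles in rad, forces in N, time in s.
With the tool pointing down it reaches from about 0.25 to 0.775 m from the base axis. Payload 4 kg.
Tool frame: the origin (TCP) lies midway between the tips of the shut fingers; the grasp point (between the pads) lies 19 mm behind it; z points along the fingers, y is the line along which they close (so a half turn about z gives the same grasp; the last joint's range is limited). The gripper opens to 85 mm and grips with 20 to 120 N. Pads are 22 mm wide; open, the fingers measure 114 mm over their backs; the gripper's body (76 mm by 85 mm) begins 54 mm behind the grasp point. The pads swing forward as they close: fully open they stand 13 mm farther back than shut.
Start: joints at [-1.291, 0.087, 1.371, -0, 1.684, -0.103], TCP at [0.205, -0.51, 0.231] pointing down, gripper open.
Joint ranges: [-3.1, 3.1], [-0.76, 2.03], [0.27, 2.55], [-1.08, 4.22], [0.17, 2.65], [-2.57, 2.57]. Speed limits (rad/s): [2.79, 2.79, 3.14, 3.14, 3.14, 3.14].

### API

Orientations are given as a 3x3 rotation matrix whose columns are the frame's x, y, z axes.
In Python, from rig import env gives the robot as it stands. Calls block until the motion is done:
- env.reach(position, orientation): joint-space move of the TCP to a pose.
- env.move_l(position, max_speed=0.15, orientation=None, stop_force=None): straight line of the TCP; orientation=None keeps the orientation; max_speed is the mean speed in m/s. With stop_force (N) it stops when the force on the tool has changed by that much, and returns True; else False.
- env.move_j(angles): joint-space move.
- env.move_gripper(opening, grasp_force=None): finger opening in m; grasp_force is the grip in N (None keeps the last); returns when the fingers have stopped.
- env.sleep(seconds).
- env.inverse_kinematics(position, orientation): joint angles nearest the present ones, or None.
- env.get_state(): the state.
- env.snapshot(name): name is "scene" or "top" or "wrist"; returns (picture, depth): 480x640x3 uint8, red, green, blue; 480x640 float32, m along the optical axis (not along the pixel's ray), 0 where there is no reading.
- env.camera_info(name): a dict with "intrinsics" (3x3 intrinsics, pixels), "k1" (the pictures are not rectified: a ray, as slopes to the right and down, at radius r is drawn at 1 + k1 r^2 times it, then the intrinsics apply), "T" (4x4, takes a point from camera to world coordinates); the wrist camera has in their place "tool_from_camera" (4x4, takes a point from camera to tool coordinates, whose origin is the TCP and whose axes are the flange's). Camera axes: x right, y down, z forward; pixel columns grow to the right and rows downward; lengths in m; the calibration is good to about 2 mm. A picture is of the moment at which its call begins: read the wrist's pose just before it. camera_info takes no time and is no camera call.
A pose or a line that the arm cannot do raises env.MotionError and nothing moves.
- env.finish_job(): hands the job in; it is judged then, once.
Trained networks look in the newest picture that a camera, given by its name, has taken for a name from the list of things; names that differ only in an ending like _2 or _b are one class to them, and where a whole thing is asked for, a point or a joint stands for the part that bears it (a point fixed in the world has none). Each returns a list of dicts, best first, with "conf" (0 to 1); they miss things now and then, are a little off and sometimes report something else, mostly with a low value. They report only what shows in the picture. A call takes as long as a camera call.
- env.look_for(camera, label): "rect" ([left, top, right, bottom] as shares, 0 to 1, of the picture: columns of its width, rows of its height, round what is visible of it).
- env.silhouettes(camera, label): "mask" (480x640 bool, what is visible of it) and "rect" ([left, top, right, bottom] as shares, 0 to 1, of the picture: columns of its width, rows of its height, round what is visible of it).
- env.mark_of(camera, label): "xy" ([column, row] as shares, 0 to 1, of the picture: columns of its width, rows of its height: a listed point, or the origin of a listed thing).
The state is a dict: "t": time; "joint_positions": joint angles; "joint_velocities": joint speeds; "tau": joint torques, N m; "eef_pos": TCP position; "ee_rot": TCP orientation; "ft_force": force on the tool from outside, world axes, zero at the start; "wrist_torque": the same for the moment, N m; "gripper_width": finger opening in m; "gripper_force": force on a finger pad.
Only numpy, scipy, OpenCV 4.12 (cv2) and the standard library are available. Lean on these libraries where they do the work, as an engineer would, in place of code of your own. Each camera call takes 0.05 s, during which the arm holds its last target. There are 200 camera calls.

### The job

The board on the perforated bench top is about to be planed lengthwise towards the low planing stop, and the bench dog standing straight beyond its end, on the far side of the stop, would catch the plane as it runs off. With the closed fingertips gently push that one dog straight down until its top is flush with the bench top, then draw the hand clear. Grip and lift nothing, do not touch the other two dogs, and leave the board and the tools where they lie.

Things in the scene. Friction and masses are not known exactly. Their poses are not given: they have to be found in the camera images.
- bench_top: perforated plywood top, 280 (x) by 500 mm (y), fixed on the workbench; surface at z = 60 mm. Of its 20 mm holes three rows along y, at x -80, 0, 80 mm, carry dogs. The planing stop, a fixed batten 10 mm high, crosses it at y 84 to 124 mm; beyond it the three dogs stand at y 192 mm. Origin: centre of its underside, on the workbench; x away from the robot, y along its length to the left, z up
- dog_near: round aluminium bench dog, 20 mm across, 61 mm long, upright in a hole: the one nearest the robot of three, at x -80, y 192 mm of the bench top's frame. Origin: centre of its flat top, at first 30 to 36 mm above the bench top; z up. Slides up and down only; friction of about 3 N, no spring, so it stays where left. Fully down, its foot on the workbench, its top is 1 mm above the bench top (flush)
- dog_mid: round aluminium bench dog, 20 mm across, 61 mm long, upright in a hole: the middle one of three, at x 0, y 192 mm of the bench top's frame. Origin: centre of its flat top, at first 30 to 36 mm above the bench top; z up. Slides up and down only; friction of about 3 N, no spring, so it stays where left. Fully down, its foot on the workbench, its top is 1 mm above the bench top (flush)
- dog_far: round aluminium bench dog, 20 mm across, 61 mm long, upright in a hole: the farthest one of three, at x 80, y 192 mm of the bench top's frame. Origin: centre of its flat top, at first 30 to 36 mm above the bench top; z up. Slides up and down only; friction of about 3 N, no spring, so it stays where left. Fully down, its foot on the workbench, its top is 1 mm above the bench top (flush)
- board: dark hardwood board to be planed, 60 (x) by 260 (y) by 24 mm thick, loose and flat on the bench top, its +y end 1 to 10 mm short of the planing stop, in line (within 5 mm) with one of the three rows of holes, so that one dog stands straight beyond its end, on the other side of the stop. Origin: centre of its underside; z up
- plane: iron smoothing plane, 60 mm wide, 245 mm long (along its y), about 120 mm high, lying loose on the bench top in another row. Origin: centre of its sole
- chisel: bevel-edged chisel with a beech handle, 250 mm long (along its y), 29 mm wide, 29 mm high, lying loose on the bench top in the remaining row. Origin: below its middle, on the bench top
- mallet: joiner's beech mallet lying loose on the workbench beyond the +y end of the bench top; head 90 x 140 x 65 mm high, handle reaching to 295 mm along its -x. Origin: centre of the head's underside
- square: try square lying loose on the workbench near the mallet; stock 115 x 28 x 16 mm high, steel blade 40 x 150 x 3 mm along its y. Origin: centre of the stock's underside

How it is judged:
On the way:
1. the fingertips press on the dog in line with the board (((x of board in the frame of bench_top below -0.04 m and contact force between the fingers and dog_near above 1 N) or (x of board in the frame of bench_top between -0.04 and 0.04 m and contact force between the fingers and dog_mid above 1 N) or (x of board in the frame of bench_top above 0.04 m and contact force between the fingers and dog_far above 1 N))), for 0.05 s.
At the end, for the whole second after the job is handed in: the dog in line with the board stands at most 4 mm above the bench top (fully down: 1 mm); the other dogs are within 3 mm of their starting height; board, plane and chisel within 10 mm, mallet and square within 20 mm of where they lay; the hand touches nothing (((x of board in the frame of bench_top below -0.04 m and z of dog_near in the frame of bench_top below 0.064 m and distance of each of dog_mid, dog_far from where it was at the start of the episode below 0.003 m) or (x of board in the frame of bench_top between -0.04 and 0.04 m and z of dog_mid in the frame of bench_top below 0.064 m and distance of each of dog_near, dog_far from where it was at the start of the episode below 0.003 m) or (x of board in the frame of bench_top above 0.04 m and z of dog_far in the frame of bench_top below 0.064 m and distance of each of dog_near, dog_mid from where it was at the start of the episode below 0.003 m)) and distance of each of board, plane, chisel from where it was at the start of the episode below 0.01 m and distance of each of mallet, square from where it was at the start of the episode below 0.02 m).
It fails at once if one of the two dogs that are not in line with the board touched, or moved by more than 3 mm ((not (x of board in the frame of bench_top below -0.04 m) and (contact force between any of the arm, the fingers and dog_near above 1 N or distance of dog_near from where it was at the start of the episode above 0.003 m)) or (not (x of board in the frame of bench_top between -0.04 and 0.04 m) and (contact force between any of the arm, the fingers and dog_mid above 1 N or distance of dog_mid from where it was at the start of the episode above 0.003 m)) or (not (x of board in the frame of bench_top above 0.04 m) and (contact force between any of the arm, the fingers and dog_far above 1 N or distance of dog_far from where it was at the start of the episode above 0.003 m))).
It fails at once if a dog pulled up out of its hole (z of any of dog_near, dog_mid, dog_far in the frame of bench_top above 0.1 m).
It fails at once if more than 45 N of fingertip force on the bench top or a dog (contact force between the fingers and bench_top above 45 N).
It fails at once if the board, the plane or the chisel shifted by more than 10 mm, the mallet or the try square by more than 20 mm (distance of any of board, plane, chisel from where it was at the start of the episode above 0.01 m or distance of any of mallet, square from where it was at the start of the episode above 0.02 m).
It also fails if it takes over 32 s, if anything falls off the work surface, if the arm or the gripper's body presses on something with over 40 N, if the wrist force passes 120 N, or if a joint passes its speed limit or range.

## Working session

There is one attempt and no reset: what is moved stays moved. The work goes in short steps, each a Python script; the robot and the scene stay as the last script left them, time stands still between calls to the robot, and variables do not carry over. Pictures are saved under pics/ and viewed, at most 10 in all, crops included, and the job is handed in when it is done.

```bash
mkdir -p pics
cat > h.py <<'E'
import numpy as np, cv2
from rig import env
def world(cam,uv,depth=None,z=None):
    c=env.camera_info(cam);K=np.array(c["intrinsics"]);T=np.array(c["T"]);k=c["k1"]
    uv=np.atleast_2d(np.asarray(uv,float))
    s=cv2.undistortPoints(uv[:,None],K,np.array([k,0,0,0.]))[:,0]
    r=np.c_[s,np.ones(len(s))]
    if depth is not None: p=r*np.asarray(depth).reshape(-1,1)
    else:
        d=r@T[:3,:3].T; p=r*((z-T[2,3])/d[:,2])[:,None]
    return p@T[:3,:3].T+T[:3,3]
E
python3 - <<'E'
from h import *
for cam in("top","scene"):
    im,d=env.snapshot(cam); np.savez(f"/tmp/{cam}.npz",im=im,d=d)
    cv2.imwrite(f"pics/{cam}.png",im[:,:,::-1])
    for l in("bench_top","dog_near","dog_mid","dog_far","board","plane","chisel","mallet","square"):
        for r in env.silhouettes(cam,l)[:2]:
            m=r["mask"]; v,u=np.nonzero(m&(d>0))
            if len(u)==0: continue
            p=world(cam,np.c_[u,v],d[v,u])
            print(cam,l,round(r["conf"],2),np.round(np.array(r["rect"])*[640,480,640,480]),np.round(np.median(p,0),3),np.round(np.percentile(p,[2,98],axis=0),3).tolist())
print(env.get_state()["t"])
E
```

```text
top bench_top 0.58 [340. 158. 555. 305.] [ 0.547 -0.181  0.06 ] [[0.399, -0.502, 0.038], [0.701, -0.014, 0.073]]
top dog_far 0.55 [375. 176. 386. 190.] [ 0.654 -0.079  0.089] [[0.647, -0.089, 0.061], [0.664, -0.071, 0.095]]
top dog_far 0.5 [370. 216. 381. 222.] [ 0.576 -0.068  0.09 ] [[0.568, -0.078, 0.057], [0.586, -0.061, 0.095]]
top board 0.63 [414. 244. 529. 288.] [ 0.465 -0.296  0.084] [[0.425, -0.422, 0.063], [0.505, -0.173, 0.088]]
top plane 0.83 [431. 184. 531. 224.] [ 0.614 -0.313  0.094] [[0.586, -0.429, 0.063], [0.654, -0.203, 0.171]]
top chisel 0.98 [426. 213. 526. 257.] [ 0.542 -0.314  0.077] [[0.506, -0.421, 0.062], [0.58, -0.194, 0.089]]
top chisel 0.67 [340. 155. 557. 303.] [ 0.548 -0.18   0.06 ] [[0.399, -0.503, 0.038], [0.703, -0.014, 0.073]]
top mallet 0.62 [102. 147. 214. 282.] [0.625 0.43  0.061] [[0.424, 0.327, 0.003], [0.718, 0.55, 0.068]]
top square 0.82 [180. 244. 256. 296.] [0.481 0.275 0.005] [[0.4, 0.222, -0.001], [0.506, 0.394, 0.019]]
top square 0.18 [378. 179. 385. 189.] [ 0.653 -0.079  0.089] [[0.647, -0.088, 0.064], [0.663, -0.071, 0.095]]
scene bench_top 0.62 [ 63. 196. 303. 317.] [ 0.632 -0.135  0.058] [[0.44, -0.503, 0.005], [0.719, -0.003, 0.077]]
scene dog_mid 0.44 [247. 246. 256. 262.] [ 0.586 -0.065  0.078] [[0.571, -0.076, 0.057], [0.591, -0.057, 0.093]]
scene plane 0.79 [ 95. 203. 194. 272.] [ 0.632 -0.322  0.091] [[0.596, -0.424, 0.061], [0.657, -0.201, 0.167]]
scene plane 0.21 [ 65. 198. 302. 318.] [ 0.633 -0.132  0.058] [[0.441, -0.502, 0.009], [0.719, -0.003, 0.077]]
scene chisel 0.84 [139. 218. 205. 253.] [ 0.552 -0.292  0.072] [[0.525, -0.376, 0.064], [0.586, -0.192, 0.086]]
scene mallet 0.7 [407. 271. 539. 376.] [0.674 0.425 0.048] [[0.442, 0.33, 0.006], [0.736, 0.549, 0.067]]
scene square 0.9 [378. 254. 460. 303.] [0.486 0.285 0.003] [[0.4, 0.225, -0.002], [0.511, 0.397, 0.017]]
1.0
```

Run:
```python
from h import *
f=np.load("/tmp/top.npz");im,d=f["im"],f["d"]
cv2.imwrite("pics/crop.png",cv2.resize(im[140:320,330:570,::-1],None,fx=3.2,fy=3.2,interpolation=cv2.INTER_CUBIC))
v,u=np.nonzero(d>0);p=world("top",np.c_[u,v],d[v,u])
s=(p[:,2]>.084)&(p[:,2]<.104)&(p[:,1]>-.13)&(p[:,1]<0)&(p[:,0]>.38)&(p[:,0]<.72)
m=np.zeros(d.shape,np.uint8);m[v[s],u[s]]=1
n,_,st,ce=cv2.connectedComponentsWithStats(m)
for i in range(1,n):
    q=p[s][_[v[s],u[s]]==i]; print(st[i],ce[i].round(1),q.mean(0).round(4),q.max(0).round(3),world("top",ce[i],z=q[:,2].mean()).round(4))
for lo,hi,n in((.055,.063,"top"),(.081,.087,"board")):
    s=(abs(p[:,2]-(lo+hi)/2)<(hi-lo)/2)&(p[:,0]>.36)&(p[:,0]<(.75 if n=="top" else .52))&(p[:,1]<(.05 if n=="top" else -.15))&(p[:,1]>-.56)
    r=cv2.minAreaRect(p[s][:,:2].astype(np.float32)*1000);print(n,r)
```

```text
[376 178   9   9  62] [380.2 182.2] [ 0.6562 -0.0798  0.09  ] [ 0.667 -0.07   0.096] [[ 0.6562 -0.0798  0.09  ]]
[372 212   8   9  56] [375.4 215.7] [ 0.5765 -0.0693  0.0912] [ 0.585 -0.061  0.095] [[ 0.5765 -0.0693  0.0912]]
[366 246   9   9  61] [370.2 249.8] [ 0.4979 -0.0586  0.0901] [ 0.507 -0.05   0.096] [[ 0.4979 -0.0586  0.0901]]
top ((551.130615234375, -260.79547119140625), (503.4894714355469, 282.99774169921875), 81.93494415283203)
board ((478.025146484375, -300.77740478515625), (262.0446472167969, 98.55166625976562), 85.8042984008789)
```

View pics/crop.png

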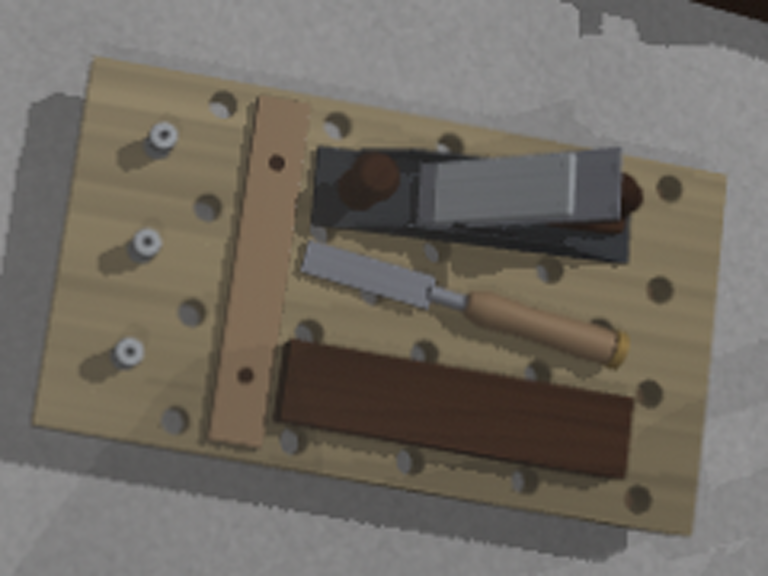

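The crop shows the dark board (centre about (455,408)) in the lower row, nearest the robot. The dog beyond its end is dog_near at crop (129,351), world (0.498, -0.059). That agrees with the bench frame: the board's x comes out at -0.081, and dog_near is predicted at (0.497, -0.060).

Run:
```python
from h import *
y=np.array([.135,.991,0]);y/=np.linalg.norm(y);z=np.array([0,0,-1.])
if y@np.array(env.get_state()["ee_rot"])[:,1]<0: y=-y
R=np.c_[np.cross(y,z),y,z]
xy=[.4975,-.059]
env.move_gripper(0.0)
env.reach([*xy,.23],R)
env.move_l([*xy,.115],.1)
def s(n): q=env.get_state();print(n,round(q["t"],2),np.round(q["eef_pos"],4),np.round(q["ft_force"],1),round(q["gripper_width"],4))
s("above")
print(env.move_l([*xy,.085],.03,stop_force=2)); s("touch")
print(env.move_l([*xy,.0585],.02,stop_force=12)); s("down")
im,d=env.snapshot("scene");cv2.imwrite("pics/s2.png",cv2.resize(im[160:340,180:420,::-1],None,fx=3.2,fy=3.2))
```

```text
above 5.01 [ 0.4981 -0.0591  0.116 ] [ 0.7 -0.6 -1. ] 0.0001
True
touch 5.82 [ 0.497  -0.0589  0.0881] [ 1.5 -0.2  0.8] -0.0004
True
down 7.07 [ 0.4968 -0.0589  0.061 ] [-1.3  0.4  3.6] 0.0002
```

View pics/s2.png

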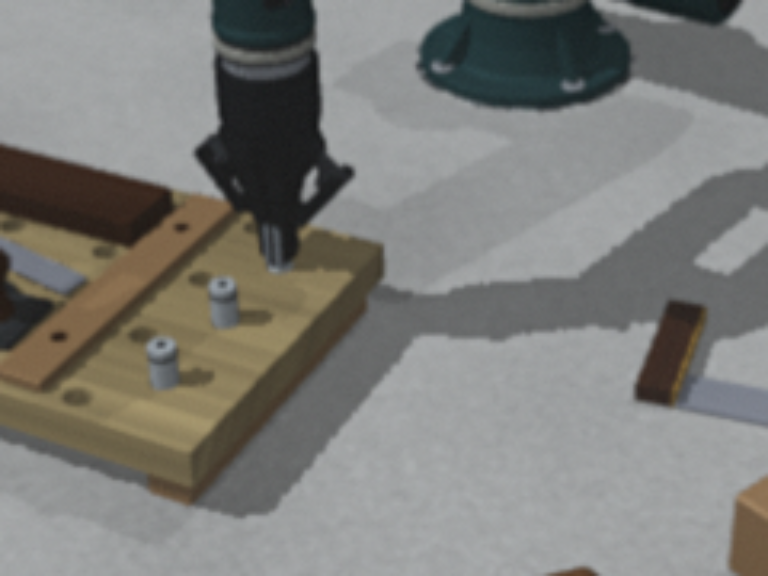

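The closed fingertips are on dog_near at crop (278,265), level with the bench top (z 0.061). The other two dogs at (222,300) and (162,362) still stand. I'll draw the hand clear and check.

Run:
```python
from h import *
env.move_l([.497,-.059,.2],.08)
env.reach([.30,-.20,.28],np.array(env.get_state()["ee_rot"]))
env.sleep(.3)
im,d=env.snapshot("top");cv2.imwrite("pics/t3.png",cv2.resize(im[140:320,330:570,::-1],None,fx=3.2,fy=3.2))
for c in((380,182),(375,215),(369,250)):
    v,u=np.mgrid[c[1]-4:c[1]+5,c[0]-4:c[0]+5].reshape(2,-1);k=d[v,u]>0
    p=world("top",np.c_[u,v][k],d[v,u][k]);print(np.percentile(p[:,2],[10,50,75,95]).round(4))
print(env.get_state()["t"],env.get_state()["ft_force"])
```

```text
[0.06   0.0891 0.0905 0.0929]
[0.0591 0.0905 0.0917 0.094 ]
[0.057  0.0604 0.0618 0.0643]
10.3583 [-1.00194658  0.07979759  0.14784417]
```

View pics/t3.png

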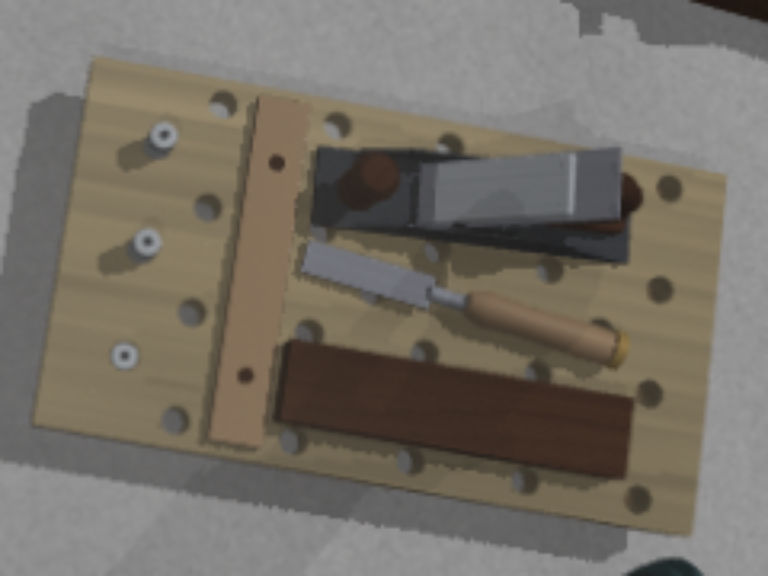

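dog_near at (125,355) is flush and casts no shadow. The other two dogs, the board and the tools have not moved.

```bash
python3 -c "
from rig import env
print(env.finish_job())"
```

```text
the job is handed in; nothing more can be done
None
```

I pushed dog_near, the dog in line with the board, down flush with the bench top and drew the hand clear; the last picture showed the other two dogs, the board, the plane and the chisel where they were, and the job is handed in (no verdict was returned).

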